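# Hook a shaft key out of a curing fixture

### The arm

A 6-joint arm with a two-finger parallel gripper is mounted at the origin on the work surface. World frame = base frame: x ahead of the robot, y to its left, z up, the work surface at z = 0. Lengths are in m, angles in rad, forces in N, time in s.
With the tool pointing down it reaches from about 0.425 to 1.125 m from the base axis. Payload 14.9 kg.
Tool frame: the origin (TCP) lies at the very end of the fingers, on their centre line; the grasp point (between the pads) lies 19 mm behind it; z points along the fingers, y is the line along which they close (so a half turn about z gives the same grasp; the last joint's range is limited). The gripper opens to 91 mm and grips with 3 to 60 N. Pads are 32 mm wide; open, the fingers measure 118 mm over their backs; the gripper's body (76 mm by 178 mm) begins 60 mm behind the grasp point.
Start: joints at [1.236, 0.379, 1.734, -0, 1.028, -0.033], TCP at [0.208, 0.668, 0.214] pointing down, gripper open.
Joint ranges: [-2.77, 2.77], [-0.74, 2.19], [0, 2.66], [-1.06, 4.2], [0.31, 2.87], [-3.08, 3.08]. Speed limits (rad/s): [1.89, 1.89, 2.39, 3.14, 3.14, 3.14].

### API

Orientations are given as a rotation vector (axis times angle).
In Python, from bench import monitor, grab_frame, workorder gives the robot as it stands.
- The arm moves only by the shell command python3 -m crank 'ROWS'. ROWS is a JSON object whose one key "deltas" holds a list of rows, each a list of 3 entries, a list of its own where there are three numbers: the shift along the tool's x, y, z in units of 40 mm (1.0 is 40 mm), then the turn, a rotation vector about the tool's x, y, z in degrees, then the finger opening in mm, from 0 to 91.2. In form: {"deltas": [[[tx, ty, tz], [rx, ry, rz], jaw], ...]}. A call has exactly 10 rows; each row shifts and turns the commanded pose from where the row before left it, along the tool's axes as they then stand; what a row does not reach is not made up. A row lasts 1/8 s, in which the tool goes at most 62.5 mm and 10.7 degrees, less where a joint would pass 70% of its speed; a pose out of reach is approached as far as the arm can. A call is refused whole if a number of a shift passes 1 or a number of a turn 10.7, either way. A call with a gripper value outside its range is refused whole. The fingers move at their own pace and stop on an object; the grip force is fixed at half the most. Time passes only in rows, so rows that do not move let the fingers close, or fill a call up. It gives the time, the measured TCP pose, the force, the opening and the grip force at its end, in the units of the state.
- monitor.get_obs(): the state, without advancing time (a new reading comes with each control period).
- grab_frame(name): name is "scene" or "top"; returns a dict with "frame" (420x560x3 uint8, red, green, blue), "intrinsics" (3x3 intrinsics, pixels), "position" and "orientation" of the camera in the world. Camera axes: x right, y down, z forward; pixel columns grow to the right and rows downward; lengths in m; the calibration is good to about 2 mm. A picture is of the moment at which its call begins. There is no depth.
- workorder.finish_job(): hands the job in; it is judged then, once.
The state is a dict: "t": time; "joint_pos": joint angles; "dq": joint speeds; "joint_torque": joint torques, N m; "eef_pos": TCP position; "eef_rot": TCP orientation; "contact_force": force on the tool from outside, world axes, zero at the start; "ft_torque": the same for the moment, N m; "opening": finger opening in m; "gripper_force": force on a finger pad.
Only numpy, scipy, OpenCV 4.12 (cv2) and the standard library are available. Lean on these libraries where they do the work, as an engineer would, in place of code of your own. Each camera call takes 0.05 s, during which the arm holds its last target. There are 200 camera calls.

### The job

Take the hooked pick from its rest, reach it into the narrow fixture slot behind the rectangular metal key, and drag the key right out so that it lies flat on the fixture's open apron in front of the slots. Do not touch the key with the gripper, and leave the round dowel in the other slot alone. Then put the pick back on its rest just as it was.

Things in the scene. Friction and masses are not known exactly. Their poses are not given: they have to be found in the camera images.
- fixture: Aluminium fixture, fixed. Origin: on the bench, midway between the two slot mouths; x runs into the slots. Black plate, top at z 10 mm, x -100 to 140, y -45 to 45. Two slots, open at top and mouth (x = 0), 24 mm wide, centred at y = +19 and -19, back wall at x 120, wall tops at z 32. The bare plate before the mouths is the apron, level with slot floors; lip 6 mm high at its end, x below -94.
- key: Plain bright metal rectangular shaft key, 40 long x 18 wide x 12 mm high, about 70 g, lying flat on the slot floor along one of the two slots, 40 to 55 mm of empty slot behind it. Origin: centre of its underside; x along its length, which runs along the slot.
- dowel: Plain bright metal round dowel pin, 10 mm diameter (slimmer than the key), 40 mm long, lying along the other slot. Origin: on its underside, mid-length; x along its length. To be left alone.
- pick: Hooked pick, 150 g. Black handle 140 x 18 x 18 mm; 8 mm steel shaft on from it, bent straight down. Origin: centre of the handle's underside; x to the hook, z up. Hook pin (8 mm thick) at x 150, lower end at z -60. Starts level, hook down, on a fixed rest: two 10 mm posts at x -50 and +50 with flat notches 36 mm wide, floor 80 mm above the bench, cheeks 12 mm higher; fingers fit between the posts.

How it is judged:
By the outcome, as a careful person would: the job done as asked, in the order asked, and still so for the second after the job is handed in, with the robot touching nothing.
It also fails if it takes over 48 s, if anything falls off the work surface, if the arm or the gripper's body presses on something with over 40 N, if the wrist force passes 120 N, or if a joint passes its speed limit or range.

## Working session

There is one attempt and no reset: what is moved stays moved. The work goes in short steps, Python scripts to look and compute and a shell command to move; the robot and the scene stay as the last step left them, time stands still between calls to the robot, and variables do not carry over. Pictures are saved under pics/ and viewed, at most 12 in all, crops included, and the job is handed in when it is done.

```bash
mkdir -p pics; ls; python3 - <<'E'
from bench import monitor, grab_frame
import cv2
for n in ("scene","top"):
    f=grab_frame(n); cv2.imwrite(f"pics/{n}0.png",f["frame"][:,:,::-1]); print(n,f["intrinsics"],f["position"],f["orientation"])
o=monitor.get_obs(); print(o["t"],o["eef_pos"],o["eef_rot"],o["opening"],o["contact_force"])
E
```

```text
pics
scene [[476.48472431   0.         282.05571787]
 [  0.         476.48472431 223.03726299]
 [  0.           0.           1.        ]] [ 1.20143407 -0.51232605  0.63062947] [-2.01497373 -0.93265575  0.46721335]
top [[524.70489285   0.         275.53338343]
 [  0.         524.70489285 205.76102307]
 [  0.           0.           1.        ]] [0.42304339 0.04486212 0.95385036] [-2.10486348  2.14895104 -0.19681394]
0.1 [0.20793968 0.66802721 0.21336043] [-4.72209230e-01 -3.10570255e+00  1.53140256e-03] 0.09143363781645074 [0.03988821 0.28572    0.34242698]
```

View pics/scene0.png

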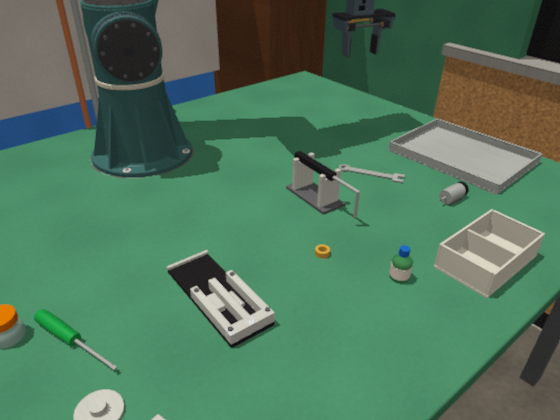

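View pics/top0.png

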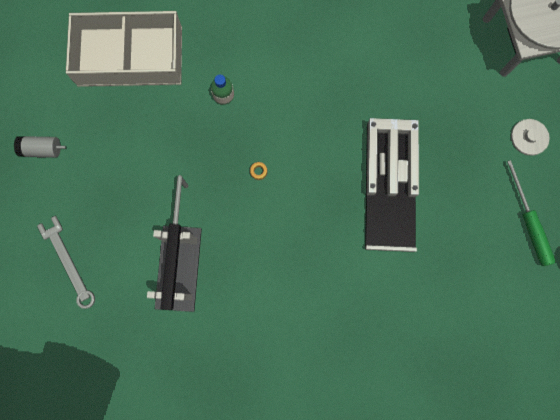

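The scene view shows the pick at about (330,175) on its rest, hook at (357,210), and the fixture at (220,295). In the top view the fixture is at (392,185), with the key in the right slot (403,170), the dowel in the left slot (383,163), and the pick at (173,265) with its hook end at (182,182). Next I'll enlarge these areas.

```bash
python3 - <<'E'
import cv2,numpy as np
t=cv2.imread("pics/top0.png");s=cv2.imread("pics/scene0.png")
def c(im,x,y,w,h,W,H): return cv2.resize(im[y:y+h,x:x+w],(W,H),interpolation=cv2.INTER_CUBIC)
a=c(t,355,110,75,150,300,600); b=c(t,140,170,70,150,280,600)
cv2.imwrite("pics/crop_top.png",np.hstack([a,b]))
a=c(s,160,245,120,100,600,500)[:, :]
b=c(s,280,145,100,75,800,600)
cv2.imwrite("pics/crop_s1.png",c(s,160,240,120,105,686,600)); cv2.imwrite("pics/crop_s2.png",b)
E
cat > h.py <<'E'
import cv2,numpy as np
from scipy.spatial.transform import Rotation as R
def ray(f,uv):
    d=np.linalg.inv(f["intrinsics"])@np.array([uv[0],uv[1],1.]); d=R.from_rotvec(f["orientation"]).as_matrix()@d
    return np.array(f["position"]),d/np.linalg.norm(d)
def onz(f,uv,z):
    p,d=ray(f,uv); return p+d*(z-p[2])/d[2]
def two(f,uv,g,wv):
    p,d=ray(f,uv);q,e=ray(g,wv)
    s=np.linalg.lstsq(np.stack([d,-e],1),q-p,rcond=None)[0]
    a,b=p+d*s[0],q+e*s[1]; return (a+b)/2,np.linalg.norm(a-b)
def proj(f,P):
    M=R.from_rotvec(f["orientation"]).as_matrix(); c=f["intrinsics"]@(M.T@(np.array(P)-f["position"])); return c[:2]/c[2]
E
```

```text
(no output)
```

View pics/crop_top.png

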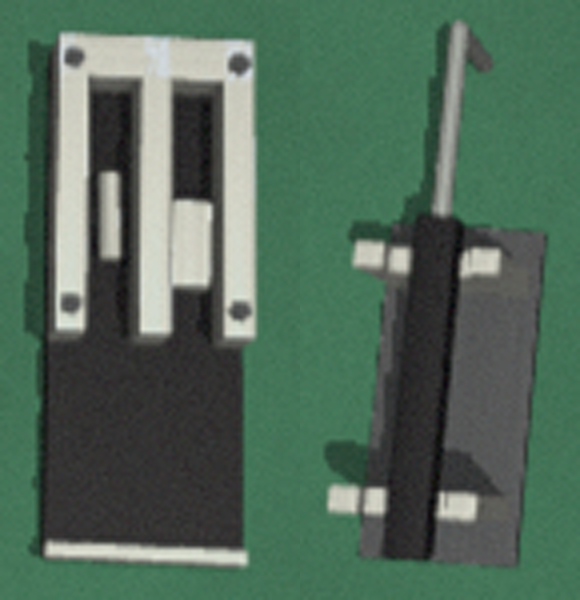

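View pics/crop_s1.png

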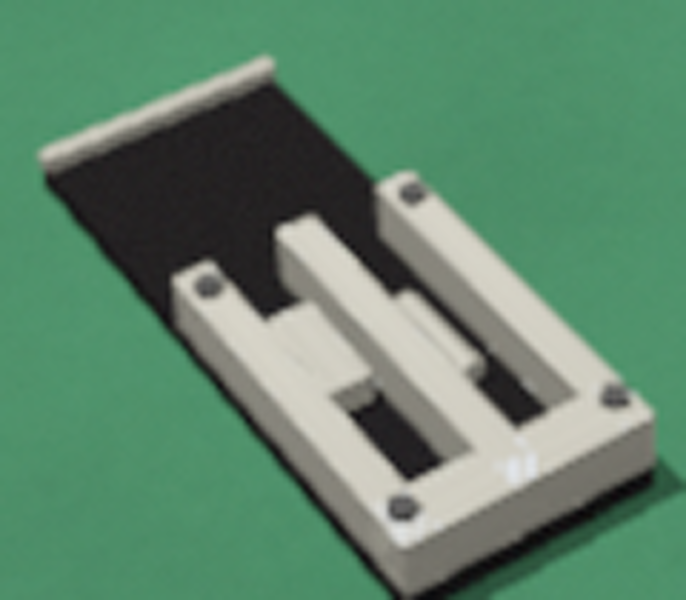

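View pics/crop_s2.png

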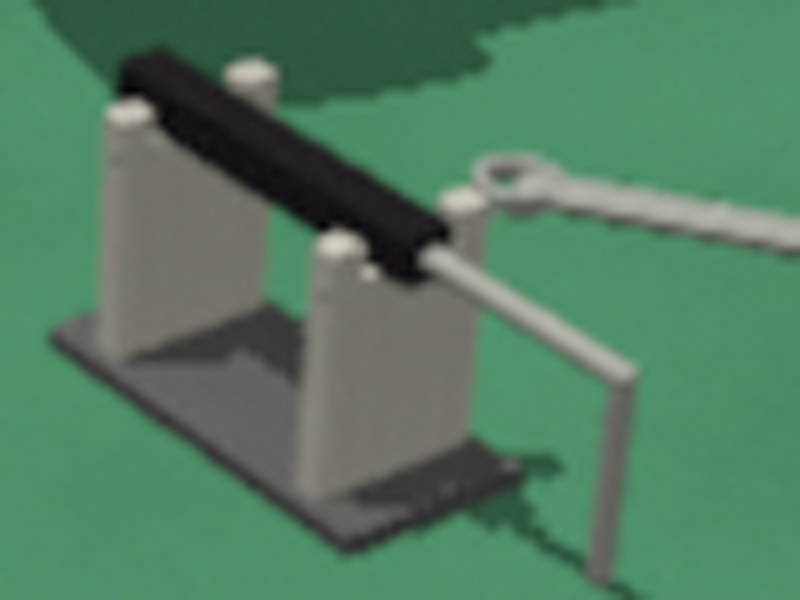

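The enlarged views show the fixture with four dark screws, the key in the right slot (-y), and the dowel in the left (+y). The handle rests level in both notches. I'll triangulate those points now.

```bash
python3 - <<'E'
from bench import grab_frame
from h import *
import pickle
T=grab_frame("top");S=grab_frame("scene"); pickle.dump((T,S),open("cal.pkl","wb"))
ft=lambda u,v:(355+(u+.5)/4-.5,110+(v+.5)/4-.5)
pt=lambda u,v:(140+(u-300+.5)/4-.5,170+(v+.5)/4-.5)
fs=lambda u,v:(160+u/5.715-.5,240+v/5.715-.5)
ps=lambda u,v:(280+u/8-.5,145+v/8-.5)
np.set_printoptions(precision=4,suppress=True)
for n,a,b in [("scr FL",ft(71,303),fs(413,193)),("scr FR",ft(240,310),fs(208,286)),("scr BL",ft(74,57),fs(615,397)),("scr BR",ft(239,64),fs(403,508)),
 ("key back L top",ft(211,201),fs(378,378)),("key back R",ft(173,202),fs(333,393)),
 ("bend",pt(460,23),ps(628,368)),("shaft start",pt(442,215),ps(425,248)),("handle front R top",pt(462,218),ps(405,250)),("handle front L top",pt(415,215),ps(447,230)),
 ("handle rear L",pt(385,557),ps(155,47)),("handle rear R",pt(434,559),ps(122,66))]:
    print(n,*two(T,a,S,b))
for n,a,z in [("scr FL",ft(71,303),.032),("FR",ft(240,310),.032),("BL",ft(74,57),.032),("BR",ft(239,64),.032),
 ("mouth mid",ft(154,334),.032),("back L cor",ft(62,33),.032),("back R cor",ft(256,40),.032),("lipL",ft(45,543),.016),("lipR",ft(247,551),.016),("wallFL",ft(55,332),.032),("wallFR",ft(254,337),.032),
 ("keyBL",ft(173,201),.022),("keyBR",ft(212,202),.022),("keyFL",ft(171,286),.022),("keyFR",ft(209,288),.022),
 ("dowB",ft(109,171),.015),("dowF",ft(110,260),.015),
 ("hFR",pt(462,218),.1),("hFL",pt(415,215),.1),("hRL",pt(385,557),.1),("hRR",pt(434,559),.1)]: print(n,onz(T,a,z))
E
```

```text
scr FL [ 0.6265 -0.1325  0.0352] 0.0023252272085637
scr FR [ 0.6215 -0.2082  0.0353] 0.0017057146207381134
scr BL [ 0.7418 -0.1403  0.0351] 0.0019793504163158806
scr BR [ 0.7369 -0.2156  0.0351] 0.00214101389181652
key back L top [ 0.6786 -0.1935  0.0288] 0.018188211082893074
key back R [ 0.6738 -0.1907  0.0172] 0.009919200883115993
bend [0.6373 0.2022 0.0944] 0.0016126100269621484
shaft start [0.5553 0.2081 0.0942] 0.00021755341672463033
handle front R top [0.5541 0.2    0.0957] 0.0015590786079135678
handle front L top [0.5547 0.2183 0.0964] 0.0010208811605555593
handle rear L [0.4171 0.2285 0.0984] 0.0010909128793628942
handle rear R [0.4174 0.2111 0.0971] 0.006026577442814509
scr FL [ 0.6266 -0.1341  0.032 ]
FR [ 0.6218 -0.2099  0.032 ]
BL [ 0.7423 -0.1417  0.032 ]
BR [ 0.7374 -0.2174  0.032 ]
mouth mid [ 0.6116 -0.1705  0.032 ]
back L cor [ 0.754  -0.1368  0.032 ]
back R cor [ 0.7487 -0.226   0.032 ]
lipL [ 0.5203 -0.1196  0.016 ]
lipR [ 0.5148 -0.2098  0.016 ]
wallFL [ 0.6134 -0.1262  0.032 ]
wallFR [ 0.6093 -0.2153  0.032 ]
keyBL [ 0.6757 -0.1854  0.022 ]
keyBR [ 0.6748 -0.2033  0.022 ]
keyFL [ 0.6357 -0.182   0.022 ]
keyFR [ 0.6345 -0.1992  0.022 ]
dowB [ 0.6926 -0.1584  0.015 ]
dowF [ 0.6502 -0.1564  0.015 ]
hFR [0.5529 0.1987 0.1   ]
hFL [0.5545 0.218  0.1   ]
hRL [0.4167 0.2277 0.1   ]
hRR [0.4156 0.2082 0.1   ]
```

Fixture: mouth midpoint (0.611, -0.171), yaw about -3.8°. The key centre is at local (45, -19) mm, as expected. Pick: handle centre (0.4853, 0.2138), yaw about -4.0°, top at z ≈ 0.097, bend at 152 mm. All of this matches the given sizes.

Now I'll turn and move over the pick.

```bash
cat > d.py <<'E'
# delta from the present pose to a target (x,y,z,yaw deg of pick axis), in tool units
import sys,numpy as np
from bench import monitor
from scipy.spatial.transform import Rotation as R
np.set_printoptions(precision=4,suppress=True)
def d(x,y,z,yaw):
    o=monitor.get_obs(); a=np.radians(yaw); M=R.from_rotvec(o["eef_rot"])
    G=np.array([[-np.cos(a),np.sin(a),0],[-np.sin(a),-np.cos(a),0],[0,0,-1]]); G[:,1]=np.cross(G[:,2],G[:,0])
    print("t",o["t"],"pos",np.array(o["eef_pos"]),"open",o["opening"],"grip",o["gripper_force"],"F",np.array(o["contact_force"]))
    print("shift(units)",M.inv().apply(np.array([x,y,z])-o["eef_pos"])/.04,"turn deg",np.degrees((M.inv()*R.from_matrix(G)).as_rotvec()))
d(*map(float,sys.argv[1:]))
E
python3 d.py .4853 .2138 .2 -4
python3 -m crank '{"deltas":[[[0,0,0],[0,0,-6.65],91],[[0,0,0],[0,0,-6.65],91],[[-0.7,-1,0],[0,0,0],91],[[-0.7,-1,0],[0,0,0],91],[[-0.7,-1,0],[0,0,0],91],[[-0.7,-1,0],[0,0,0],91],[[-0.7,-1,0],[0,0,0],91],[[-0.7,-1,0],[0,0,0],91],[[-0.7,-1,0],[0,0,0],91],[[0,0,0],[0,0,0],91]]}'
python3 d.py .4853 .2138 .2 -4
```

```text
t 0.2 pos [0.208  0.6681 0.2135] open 0.09107804167528238 grip 0.0 F [-0.1824  0.0032 -0.3895]
shift(units) [-9.9954 -8.7847  0.3444] turn deg [ -0.04    -0.0037 -13.2892]
t: 1.45
eef_pos: [0.3852, 0.3733, 0.2139]
eef_rot: [-0.114, -3.14, 0.0]
contact_force: [-1.1, 0.1, 1.3]
opening: 0.0905
gripper_force: 0.0
t 1.45 pos [0.3852 0.3733 0.2139] open 0.09046985449623307 grip 0.0 F [-1.0736  0.0999  1.288 ]
shift(units) [-2.7868 -3.7951  0.3493] turn deg [-0.0164 -0.0003 -0.1664]
```

```bash
python3 -m crank '{"deltas":[[[-0.7,-0.95,0],[0,0,-0.1],91],[[-0.7,-0.95,0],[0,0,0],91],[[-0.7,-0.95,0],[0,0,0],91],[[-0.68,-0.95,0],[0,0,0],91],[[0,0,0.6],[0,0,0],91],[[0,0,0.6],[0,0,0],91],[[0,0,0.6],[0,0,0],91],[[0,0,0],[0,0,0],91],[[0,0,0],[0,0,0],91],[[0,0,0],[0,0,0],91]]}'
python3 d.py .4853 .2138 .07 -4
python3 - <<'E'
from bench import grab_frame
import cv2
f=grab_frame("scene")["frame"][:,:,::-1]; t=grab_frame("top")["frame"][:,:,::-1]
import numpy as np
a=cv2.resize(f[90:240,260:400],(560,600)); b=cv2.resize(t[160:340,120:192],(240,600)); cv2.imwrite("pics/p5.png",np.hstack([a,b]))
E
```

```text
t: 2.7
eef_pos: [0.4852, 0.2166, 0.143]
eef_rot: [0.106, 3.138, 0.001]
contact_force: [-0.3, -0.3, 0.4]
opening: 0.0912
gripper_force: 0.0
t 2.7 pos [0.4852 0.2166 0.143 ] open 0.09118204578219857 grip 0.0 F [-0.3043 -0.2806  0.3755]
shift(units) [-0.0045 -0.0709  1.8247] turn deg [0.0375 0.0807 0.1234]
```

View pics/p5.png

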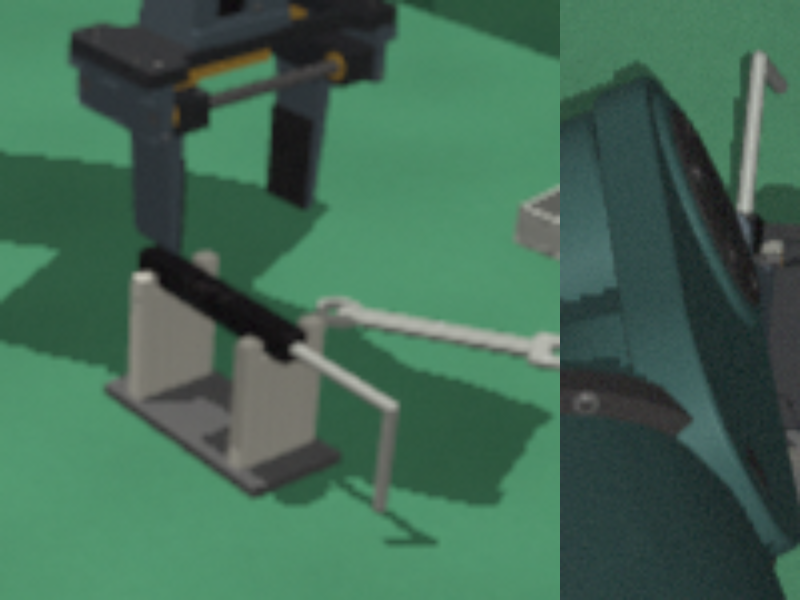

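The fingers (in the crop, left at 160,230 and right at 290,190) straddle the handle between the posts. Next I go down and grip.

```bash
python3 -m crank '{"deltas":[[[0,-0.07,0.5],[0,0,0.1],91],[[0,0,0.5],[0,0,0],91],[[0,0,0.5],[0,0,0],91],[[0,0,0.32],[0,0,0],91],[[0,0,0],[0,0,0],91],[[0,0,0],[0,0,0],30],[[0,0,0],[0,0,0],30],[[0,0,0],[0,0,0],30],[[0,0,0],[0,0,0],25],[[0,0,0],[0,0,0],25]]}'
python3 d.py .4853 .2138 .07 -4
python3 -m crank '{"deltas":[[[0,0,0],[0,0,0],22],[[0,0,0],[0,0,0],20],[[0,0,0],[0,0,0],18],[[0,0,0],[0,0,0],14],[[0,0,0],[0,0,0],10],[[0,0,0],[0,0,0],10],[[0,0,0],[0,0,0],10],[[0,0,0],[0,0,0],10],[[0,0,0],[0,0,0],10],[[0,0,0],[0,0,0],10]]}'
python3 d.py .4853 .2138 .07 -4
```

```text
t: 4.05
eef_pos: [0.4845, 0.2134, 0.0692]
eef_rot: [0.109, 3.14, 0.0]
contact_force: [-0.2, 0.0, -0.7]
opening: 0.0441
gripper_force: 0.0
t 4.05 pos [0.4845 0.2134 0.0692] open 0.0440655660680475 grip 0.0 F [-0.244   0.0442 -0.7477]
shift(units) [-0.0192  0.0117 -0.0195] turn deg [0.003  0.0047 0.0061]
t: 5.3
eef_pos: [0.4845, 0.2134, 0.0691]
eef_rot: [-0.109, -3.14, 0.0]
contact_force: [0.3, 0.4, -0.2]
opening: 0.0179
gripper_force: 30.0
t 5.3 pos [0.4845 0.2134 0.0691] open 0.017947936543814783 grip 29.998753666877747 F [ 0.3125  0.435  -0.183 ]
shift(units) [-0.0203  0.0121 -0.0217] turn deg [-0.0008 -0.0033  0.0073]
```

Grip is firm: 30 N at 17.95 mm opening on the 18 mm handle. Now I lift and carry the pick towards the key slot.

```bash
python3 -m crank '{"deltas":[[[0,0,-0.2],[0,0,0],10],[[0,0,-0.4],[0,0,0],10],[[0,0,-0.5],[0,0,0],10],[[0,0,-0.5],[0,0,0],10],[[0,0,-0.4],[0,0,0],10],[[-0.2,-0.4,0],[0,0,0],10],[[-0.2,-0.8,0],[0,0,0],10],[[-0.2,-0.8,0],[0,0,0],10],[[-0.2,-0.8,0],[0,0,0],10],[[-0.2,-0.8,0],[0,0,0],10]]}'
python3 -m crank '{"deltas":[[[-0.2,-0.8,0],[0,0,0],10],[[-0.2,-0.8,0],[0,0,0],10],[[-0.2,-0.8,0],[0,0,0],10],[[-0.2,-0.8,0],[0,0,0],10],[[-0.2,-0.8,0],[0,0,0],10],[[-0.2,-0.8,0],[0,0,0],10],[[-0.1,-0.8,0],[0,0,0],10],[[0,-0.5,0],[0,0,0],10],[[0,-0.2,0],[0,0,0],10],[[0,0,0],[0,0,0],10]]}'
python3 d.py .55 -.1853 .149 -4
python3 - <<'E'
from bench import grab_frame
import cv2,pickle
import numpy as np
S=grab_frame("scene");T=grab_frame("top");pickle.dump((T,S),open("hov.pkl","wb"))
f=S["frame"][:,:,::-1]; t=T["frame"][:,:,::-1]
a=cv2.resize(f[200:350,160:300],(560,600),interpolation=cv2.INTER_CUBIC); b=cv2.resize(t[110:270,356:420],(240,600),interpolation=cv2.INTER_CUBIC); cv2.imwrite("pics/p6.png",np.hstack([a,b]))
E
```

```text
t: 6.55
eef_pos: [0.5142, 0.0649, 0.1486]
eef_rot: [-0.11, -3.139, 0.0]
contact_force: [-0.3, -0.4, -1.6]
opening: 0.0175
gripper_force: 30.0
t: 7.8
eef_pos: [0.5483, -0.1881, 0.1489]
eef_rot: [-0.11, -3.139, -0.0]
contact_force: [0.7, 0.1, -2.4]
opening: 0.0179
gripper_force: 30.0
t 7.8 pos [ 0.5483 -0.1881  0.1489] open 0.017887752864082344 grip 29.998681247234344 F [ 0.7323  0.1214 -2.4314]
shift(units) [-0.0365  0.072  -0.0022] turn deg [ 0.0105 -0.0242 -0.0211]
```

View pics/p6.png

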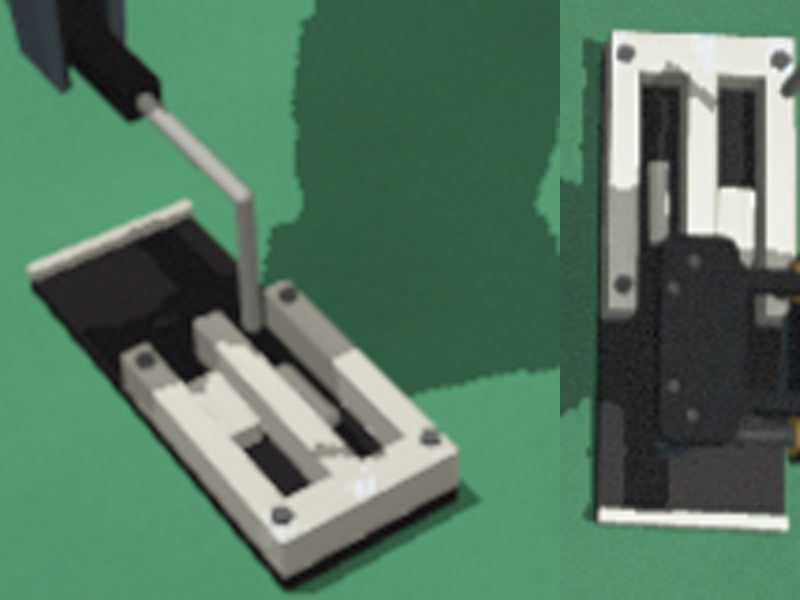

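The pick hovers level. In the scene crop the pin tip is at (254,328) and the bend at (245,195), which are full-image (223.5,282) and (221,249). I'll check this against the prediction before going down.

```bash
python3 - <<'E'
from h import *; import pickle
np.set_printoptions(precision=4,suppress=True)
T,S=pickle.load(open("hov.pkl","rb"))
u=np.array([.9976,-.0698,0]); tcp=np.array([.5483,-.1881,.1489])
tip=tcp+.1508*u; tip[2]=.0998
print("tip pred scene",proj(S,tip),"bend pred top",proj(T,tip+[0.004,0,.077]),"bend pred scene",proj(S,tip+[0.004,0,.077]))
# scene plane cast: the tip at its known height
print("tip seen",onz(S,(223.3,281.5),.0998),"pred",tip)
g=cv2.cvtColor(T["frame"],cv2.COLOR_RGB2HSV); m=((g[...,1]<60)&(g[...,2]>90)).astype(np.uint8)[120:200,400:460]
print("top grey pixels right of fixture cols/rows:"); ys,xs=np.nonzero(m[:, 16:]); print(xs.min()+416,xs.max()+416,ys.min()+120,ys.max()+120, len(xs))
cv2.imwrite("pics/p7.png",cv2.resize(T["frame"][100:200,350:480,::-1],(780,600),interpolation=cv2.INTER_CUBIC))
E
```

```text
tip pred scene [222.3114 282.7503] bend pred top [428.1314 116.2762] bend pred scene [220.9415 246.8687]
tip seen [ 0.6973 -0.1956  0.0998] pred [ 0.6987 -0.1986  0.0998]
top grey pixels right of fixture cols/rows:
416 431 120 193 435
```

View pics/p7.png

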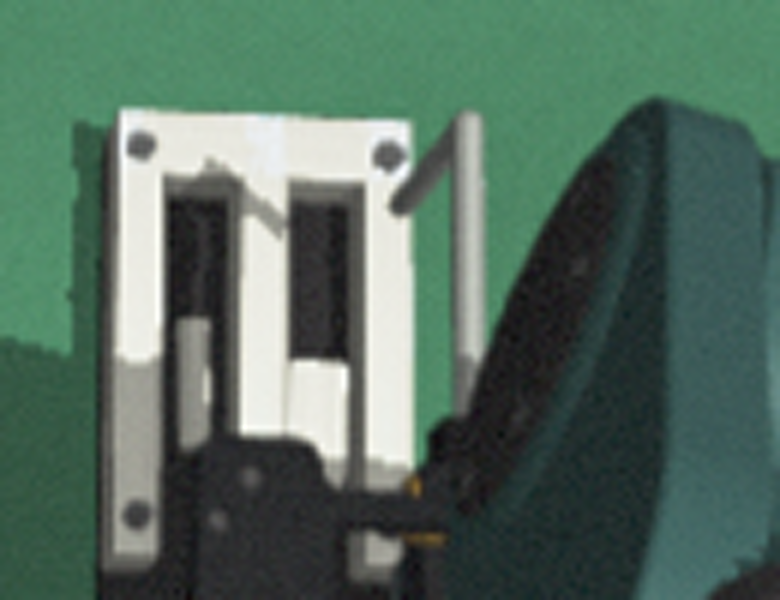

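The bend in the top view is at full-image (428,118.3), predicted (428.1,116.3), so it agrees within about 2–3 mm. The key's slot at (325,270) in the crop is clear. Now I apply the lateral correction and lower the pin.

```bash
python3 -m crank '{"deltas":[[[-0.04,0.07,0],[0,0,0],10],[[0,0,0.3],[0,0,0],10],[[0,0,0.4],[0,0,0],10],[[0,0,0.4],[0,0,0],10],[[0,0,0.4],[0,0,0],10],[[0,0,0.2],[0,0,0],10],[[0,0,0.15],[0,0,0],10],[[0,0,0.15],[0,0,0],10],[[0,0,0.1],[0,0,0],10],[[0,0,0],[0,0,0],10]]}'
python3 d.py .55 -.1853 .0626 -4
```

```text
t: 9.15
eef_pos: [0.5505, -0.1854, 0.065]
eef_rot: [-0.109, -3.14, -0.0]
contact_force: [0.1, 0.8, -0.7]
opening: 0.0178
gripper_force: 30.0
t 9.15 pos [ 0.5505 -0.1854  0.065 ] open 0.017786396261890807 grip 29.998741149902344 F [ 0.0741  0.8052 -0.7209]
shift(units) [0.0114 0.0011 0.0608] turn deg [ 0.0005 -0.0071  0.0106]
```

```bash
python3 -m crank '{"deltas":[[[0,0,0.05],[0,0,0],10],[[0.1,0,0],[0,0,0],10],[[0.15,0,0],[0,0,0],10],[[0.15,0,0],[0,0,0],10],[[0.15,0,0],[0,0,0],10],[[0.15,0,0],[0,0,0],10],[[0.15,0,0],[0,0,0],10],[[0.15,0,0],[0,0,0],10],[[0.15,0,0],[0,0,0],10],[[0.15,0,0],[0,0,0],10]]}'
python3 d.py .4393 -.1776 .063 -4
python3 - <<'E'
from bench import grab_frame
import cv2,numpy as np
f=grab_frame("scene")["frame"][:,:,::-1]
cv2.imwrite("pics/p8.png",cv2.resize(f[210:345,140:285],(644,600),interpolation=cv2.INTER_CUBIC))
E
```

```text
t: 10.4
eef_pos: [0.4982, -0.1817, 0.0631]
eef_rot: [0.109, 3.14, -0.0]
contact_force: [-0.2, 0.1, -1.6]
opening: 0.0176
gripper_force: 30.0
t 10.4 pos [ 0.4982 -0.1817  0.0631] open 0.017561998810542333 grip 29.998784065246582 F [-0.236   0.0649 -1.6396]
shift(units) [1.4766 0.0006 0.0035] turn deg [-0.0002  0.0014  0.0061]
```

View pics/p8.png

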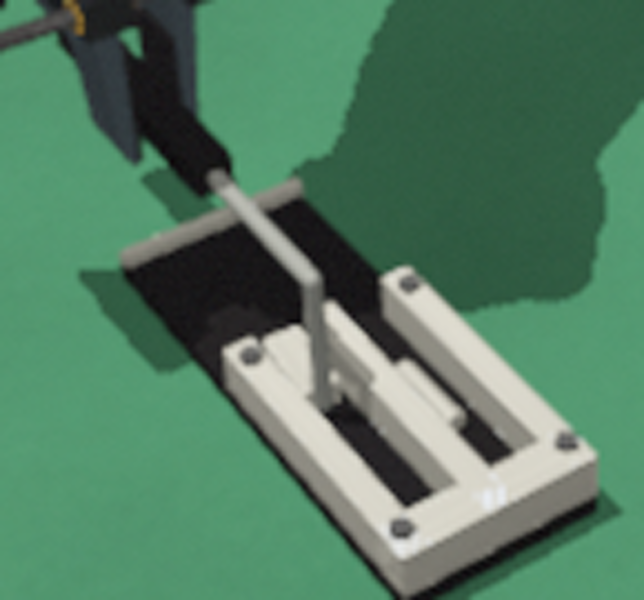

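The pin (320,395 in the crop) is behind the key, which has moved to the mouth at about (290,350). The dowel is undisturbed. I carry on dragging, back off a little and lift.

```bash
python3 -m crank '{"deltas":[[[0.15,0,0],[0,0,0],10],[[0.18,0,0],[0,0,0],10],[[0.18,0,0],[0,0,0],10],[[0.18,0,0],[0,0,0],10],[[0.18,0,0],[0,0,0],10],[[0.18,0,0],[0,0,0],10],[[0.18,0,0],[0,0,0],10],[[0.15,0,0],[0,0,0],10],[[0.1,0,0],[0,0,0],10],[[0,0,0],[0,0,0],10]]}'
python3 d.py .4393 -.1776 .063 -4
python3 -m crank '{"deltas":[[[-0.1,0,0],[0,0,0],10],[[-0.1,0,0],[0,0,0],10],[[0,0,-0.2],[0,0,0],10],[[0,0,-0.4],[0,0,0],10],[[0,0,-0.4],[0,0,0],10],[[0,0,-0.4],[0,0,0],10],[[0,0,-0.4],[0,0,0],10],[[0,0,-0.3],[0,0,0],10],[[0,0,-0.05],[0,0,0],10],[[0,0,0],[0,0,0],10]]}'
python3 - <<'E'
from bench import grab_frame
import cv2,numpy as np
f=grab_frame("scene")["frame"][:,:,::-1]
cv2.imwrite("pics/p9.png",cv2.resize(f[210:345,140:285],(644,600),interpolation=cv2.INTER_CUBIC))
E
```

```text
t: 11.7
eef_pos: [0.4393, -0.1776, 0.0631]
eef_rot: [-0.11, -3.139, -0.0]
contact_force: [0.1, -0.7, -1.9]
opening: 0.0175
gripper_force: 30.0
t 11.7 pos [ 0.4393 -0.1776  0.0631] open 0.017510219987922584 grip 29.998731315135956 F [ 0.0781 -0.6638 -1.9167]
shift(units) [-0.0006  0.0004  0.003 ] turn deg [ 0.004  -0.0118  0.0002]
t: 12.95
eef_pos: [0.4474, -0.1781, 0.149]
eef_rot: [-0.109, -3.139, -0.0]
contact_force: [-0.8, -0.0, -2.4]
opening: 0.0176
gripper_force: 30.0
```

View pics/p9.png

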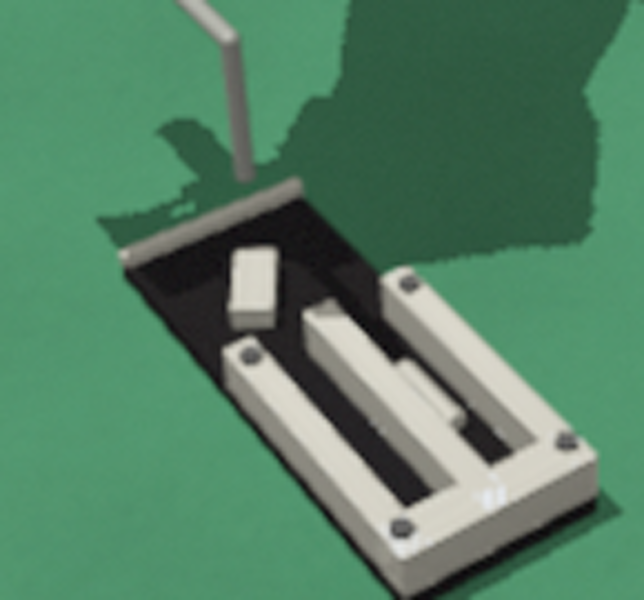

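The key lies flat on the bare apron at (255,285), clear of the slot mouth, and the dowel is still in its slot. Now I return the pick.

```bash
python3 -m crank '{"deltas":[[[0,0.4,0],[0,0,0],10],[[0,0.8,0],[0,0,0],10],[[0,0.8,0],[0,0,0],10],[[0,0.8,0],[0,0,0],10],[[0,0.8,0],[0,0,0],10],[[0,0.8,0],[0,0,0],10],[[0,0.8,0],[0,0,0],10],[[0,0.8,0],[0,0,0],10],[[0,0.8,0],[0,0,0],10],[[0,0.8,0],[0,0,0],10]]}'
python3 -m crank '{"deltas":[[[-0.08,0.8,0],[0,0,0],10],[[-0.08,0.7,0],[0,0,0],10],[[-0.08,0.4,0],[0,0,0],10],[[0,0.3,0],[0,0,0],10],[[0,0.03,0],[0,0,0],10],[[0,0,0],[0,0,0],10],[[0,0,0],[0,0,0],10],[[0,0,0],[0,0,0],10],[[0,0,0],[0,0,0],10],[[0,0,0],[0,0,0],10]]}'
python3 d.py .4845 .2134 .0691 -4
python3 - <<'E'
from bench import grab_frame
from h import *
import pickle
S=grab_frame("scene");T=grab_frame("top");T0,S0=pickle.load(open("cal.pkl","rb"));pickle.dump((T,S),open("ret.pkl","wb"))
np.set_printoptions(precision=1,suppress=True)
c=lambda im,y,x,h,w:cv2.resize(im["frame"][y:y+h,x:x+w,::-1],(400,300),interpolation=cv2.INTER_CUBIC)
cv2.imwrite("pics/p10.png",np.vstack([np.hstack([c(S,100,290,90,120),c(S0,140,270,90,120)]),np.hstack([c(T,120,130,90,120),c(T0,160,130,90,120)])]))
# where bend and pin tip should be if the pick is level in the hand (from the rest pose, raised)
b=np.array([.6373,.2022,.0944]);h=.0798
print("bend pred scene",proj(S,b+[0,0,h]),"top",proj(T,b+[0,0,h]),"tip scene",proj(S,b+[-.004,0,h-.074]))
E
```

```text
t: 14.25
eef_pos: [0.4679, 0.1268, 0.1487]
eef_rot: [-0.109, -3.139, 0.0]
contact_force: [0.2, -0.8, -1.6]
opening: 0.0179
gripper_force: 30.0
t: 15.5
eef_pos: [0.4845, 0.2133, 0.1492]
eef_rot: [0.11, 3.14, 0.0]
contact_force: [-0.4, -0.5, -2.1]
opening: 0.0179
gripper_force: 30.0
t 15.5 pos [0.4845 0.2133 0.1492] open 0.017878148099222575 grip 29.998663365840912 F [-0.3989 -0.5292 -2.0544]
shift(units) [-0.0002  0.0022  2.0017] turn deg [0.0016 0.0028 0.003 ]
bend pred scene [361.7 157.8] top [169.9 162.6] tip scene [356.6 187.5]
```

View pics/p10.png

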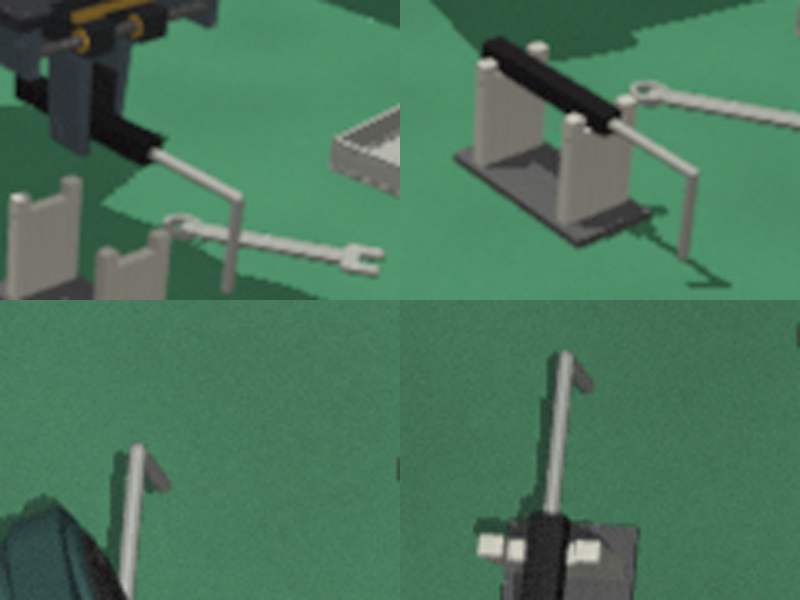

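The bend sits within about 1 px of prediction in both views, so the pick is still level in the hand. Now I lower it into the notches.

```bash
python3 -m crank '{"deltas":[[[0,0,0.3],[0,0,0],10],[[0,0,0.4],[0,0,0],10],[[0,0,0.4],[0,0,0],10],[[0,0,0.3],[0,0,0],10],[[0,0,0.2],[0,0,0],10],[[0,0,0.15],[0,0,0],10],[[0,0,0.1],[0,0,0],10],[[0,0,0.1],[0,0,0],10],[[0,0,0.05],[0,0,0],10],[[0,0,0],[0,0,0],10]]}'
python3 d.py .4845 .2134 .0691 -4
```

```text
t: 16.85
eef_pos: [0.4846, 0.2134, 0.0692]
eef_rot: [0.109, 3.139, 0.0]
contact_force: [0.4, 0.2, -1.3]
opening: 0.0181
gripper_force: 30.0
t 16.85 pos [0.4846 0.2134 0.0692] open 0.01810002261303284 grip 29.998880624771118 F [ 0.428   0.2254 -1.2959]
shift(units) [ 0.0023 -0.0006  0.0036] turn deg [0.0047 0.0127 0.0094]
```

Back at the grasp height, within 0.1 mm. Now I open, then rise straight up.

```bash
python3 -m crank '{"deltas":[[[0,0,0],[0,0,0],19],[[0,0,0],[0,0,0],22],[[0,0,0],[0,0,0],26],[[0,0,0],[0,0,0],35],[[0,0,0],[0,0,0],60],[[0,0,0],[0,0,0],80],[[0,0,0],[0,0,0],91],[[0,0,0],[0,0,0],91],[[0,0,0],[0,0,0],91],[[0,0,0],[0,0,0],91]]}'
python3 -m crank '{"deltas":[[[0,0,-0.3],[0,0,0],91],[[0,0,-0.5],[0,0,0],91],[[0,0,-0.5],[0,0,0],91],[[0,0,-0.6],[0,0,0],91],[[0,0,-0.8],[0,0,0],91],[[0,0,-0.8],[0,0,0],91],[[0.5,0.8,0],[0,0,0],91],[[0.5,0.8,0],[0,0,0],91],[[0.5,0.8,0],[0,0,0],91],[[0.5,0.8,0],[0,0,0],91]]}'
python3 -m crank '{"deltas":[[[0.5,0.8,0],[0,0,0],91],[[0.5,0.8,0],[0,0,0],91],[[0.5,0.8,0],[0,0,0],91],[[0.5,0.8,0],[0,0,0],91],[[0.3,0.8,0],[0,0,0],91],[[0,0.5,0],[0,0,0],91],[[0,0,0],[0,0,0],91],[[0,0,0],[0,0,0],91],[[0,0,0],[0,0,0],91],[[0,0,0],[0,0,0],91]]}'
python3 - <<'E'
from bench import grab_frame
from h import *
import pickle
np.set_printoptions(precision=4,suppress=True)
S=grab_frame("scene");T=grab_frame("top");T0,S0=pickle.load(open("cal.pkl","rb"))
cv2.imwrite("pics/finT.png",T["frame"][:,:,::-1]);cv2.imwrite("pics/finS.png",S["frame"][:,:,::-1])
for n,a,b,(x,y,w,h) in [("top pick",T,T0,(145,170,60,145)),("scene pick",S,S0,(285,145,80,80)),("top slots left+walls",T,T0,(362,115,32,85))]:
    A,B=(cv2.cvtColor(i["frame"][y:y+h,x:x+w],cv2.COLOR_RGB2GRAY).astype(np.float32) for i in (a,b))
    print(n,"shift px",cv2.phaseCorrelate(B,A,cv2.createHanningWindow((w,h),cv2.CV_32F)),"mean diff",abs(A-B).mean())
def handle(f,x,y,w,h):   # black handle blob, top face extent
    g=f["frame"][y:y+h,x:x+w].max(2); m=(g<42).astype(np.uint8)
    c=max(cv2.findContours(m,0,2)[0],key=cv2.contourArea); r=cv2.minAreaRect(c); return np.array(r[0])+[x,y],r[1],r[2]
print("handle now",handle(T,150,215,45,105),"before",handle(T0,150,215,45,105))
# key: bright blob on the apron
g=T["frame"][196:244,362:420].min(2); m=(g>110).astype(np.uint8)
for c in cv2.findContours(m,0,2)[0]:
    if cv2.contourArea(c)>60:
        p=cv2.boxPoints(cv2.minAreaRect(c))+[362,196]; P=np.array([onz(T,q,.022) for q in p])-[.6113,-.1707,0]
        a=np.radians(-3.8); print("bright blob, fixture frame (mm)",1000*P[:,:2]@np.array([[np.cos(a),-np.sin(a)],[np.sin(a),np.cos(a)]]))
E
```

```text
t: 18.1
eef_pos: [0.4845, 0.2134, 0.0691]
eef_rot: [-0.11, -3.14, -0.0]
contact_force: [0.4, -0.1, 0.6]
opening: 0.0904
gripper_force: 0.0
t: 19.35
eef_pos: [0.413, 0.3477, 0.2101]
eef_rot: [0.109, 3.139, 0.001]
contact_force: [0.2, 0.1, 0.5]
opening: 0.0911
gripper_force: 0.0
t: 20.6
eef_pos: [0.3346, 0.5321, 0.2092]
eef_rot: [-0.11, -3.14, 0.0]
contact_force: [-1.0, -0.5, 0.5]
opening: 0.091
gripper_force: 0.0
top pick shift px ((0.8789476538473018, -0.1457477297141878), 0.9302292802598742) mean diff 6.2044826
scene pick shift px ((-0.13422503457544366, 0.26890145371196184), 1.076171335875988) mean diff 2.1116302
top slots left+walls shift px ((-0.055972369401569466, -0.04473332993175916), 0.987576687335968) mean diff 2.4400735
handle now (array([176.8606, 267.0291]), (3.9709794521331787, 84.2908706665039), 4.610649585723877) before (array([175.2448, 267.0621]), (3.4879097938537598, 84.45723724365234), 4.763641834259033)
bright blob, fixture frame (mm) [[-54.7014  10.1729]
 [-20.0348 -10.979 ]
 [-29.6843 -26.8508]
 [-64.2208  -5.6383]]
```

The pick is within about 1.5 mm of where it started. The key lies at fixture x -64 to -20 mm, fully on the apron, and the dowel has not moved. I'm handing in the job.

```bash
python3 -c "
from bench import workorder
print(workorder.finish_job())"
```

```text
the job is handed in; nothing more can be done
None
```

I dragged the key out with the pick and it lies flat on the apron, the dowel was left alone, the pick is back on its rest to within about 1.5 mm, and I handed the job in after about 21 s of robot time; no verdict was returned.

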